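Seat the plate and press the sunken start key

ROBOT

A 7-joint arm with a two-finger parallel gripper is mounted at the origin on the work surface. World frame = base frame: x ahead of the robot, y to its left, z up, the work surface at z = 0. Lengths are in m, angles in rad, forces in N, time in s.
With the tool pointing down it reaches from about 0.4 to 0.85 m from the base axis. Payload 4.5 kg.
Tool frame: the origin (TCP) lies at the very end of the fingers, on their centre line; the grasp point (between the pads) lies 19 mm behind it (r.pinch_z is the distance from the TCP to the grasp point, in m); x points along the fingers, y is the direction in which the jaws open and shut, and the axes are right-handed (so a half turn about x gives the same grasp; the last joint's range is limited). The gripper opens to 88 mm and grips with 3 to 60 N. Pads are 18 mm wide; open, the fingers measure 123 mm over their backs; the gripper's body (75 mm by 187 mm) begins 45 mm behind the grasp point.
Start: joints at [1.243, 0.689, -0.195, 1.565, 0.157, 0.902, -0.215], TCP at [0.221, -0.585, 0.239] pointing down, gripper open.
Joint ranges: [-3.01, 3.01], [-0.46, 2.08], [-1.47, 1.51], [0.13, 2.56], [-1, 4.14], [0.04, 2.09], [-2.66, 2.66]. Speed limits (rad/s): [2.57, 2.57, 3.14, 3.14, 3.14, 3.14, 3.14].

INTERFACE

Orientations are given as a unit quaternion [x, y, z, w].
In Python, from plant import telemetry, cams, job, r gives the robot as it stands.
- The arm moves only by the tool send_rows, never from a script. Its argument "commands" is one flat list of numbers, 7 for each row, row after row: the shift along the world's x, y, z as a fraction of full scale, then the turn, a rotation vector about the world's x, y, z as a fraction of full scale, then the closure, from 0 (fully open) to 1 (shut). In form: [dx, dy, dz, wx, wy, wz, claw, dx, dy, dz, wx, wy, wz, claw, ...]. A call has 1 to 12 rows; each row shifts and turns the pose as measured when the row begins; what a row does not reach is not made up. Full scale, the value 1, is 250 mm for a shift and 90 degrees for a turn. A row lasts 1/10 s, in which the tool goes at most 50 mm and 8.59 degrees, less where a joint would pass 70% of its speed; a pose out of reach is approached as far as the arm can. A call with a number of a shift or a turn outside -1 to 1 is refused whole. A call with a gripper value outside its range is refused whole. The fingers move at their own pace and stop on an object; "newtons" is the grip in N (left out, the last holds). Time passes only in rows, so rows that do not move let the fingers close. It gives the time, the measured TCP pose, the force and the opening at its end, in the units of the state.
- telemetry.get_state(): the state, without advancing time (a new reading comes with each control period).
- cams.snapshot(name): name is "side" or "top"; returns a dict with "image" (400x640x3 uint8, blue, green, red), "intrinsics" (3x3 intrinsics, pixels), "world_to_cam" (4x4, takes a point from world to camera coordinates). Camera axes: x right, y down, z forward; pixel columns grow to the right and rows downward; lengths in m; the calibration is good to about 2 mm. A picture is of the moment at which its call begins. There is no depth.
- job.finish_job(): hands the job in, once; it reports no verdict.
The state is a dict: "clock": time; "q": joint angles; "qd": joint speeds; "joint_torque": joint torques, N m; "tool_pos": TCP position; "eef_rot": TCP orientation; "contact_force": force on the tool from outside, world axes, zero at the start; "moment": the same for the moment, N m; "opening": opening from 0.0 (shut) to 1.0 (fully open).
Only numpy, scipy, OpenCV 4.12 (cv2) and the standard library are available. Lean on these libraries where they do the work, as an engineer would, in place of code of your own. Each camera call takes 0.05 s, during which the arm holds its last target.

TASK

Start the plate shaker: push the white 24-well plate along its lane until it is fully home against the blue end stop, then reach a fingertip down into the green-rimmed well and press the sunken green start key all the way down, keep it down for about a second and let it come up again. Only slide the plate, never lift or tip it, do not press the start key before the plate is home, do not press the red stop key, and leave all the other things where they stand.

Things in the scene. Friction and masses are not known exactly. Their poses are not given: they have to be found in the camera images.
- dock: the shaker dock, a pale low block fixed to the table (186 x 315 mm), turned up to 0.3 rad. Origin on the table under it; z up; its lane runs along its y. All in mm in its frame: the lane's dark floor is at z 55, x -9.5 to 79.5 (89 wide, centre line x 35), y -115 (open end, the dock's edge) to 115; grey fences along both sides reach z 63; the blue end stop at y 115 to 125 reaches z 69. On the side x -98 to -18 lies the panel with the two key wells, its top at z 60
- plate: loose white plate with 24 dark wells, 85.5 mm (x) x 128 mm (y) x 20 mm tall, about 100 g, lying flat on the lane floor, origin at the centre of its underside, axes nearly parallel to the dock's. It starts with its centre at dock x 35, y -45 to -15 mm and is home when its +y end meets the blue end stop, its centre at dock y +51 mm. Push it on its -y end, in +y of the dock; its top is 12 mm above the fences
- start_key (a joint): the green start key at the bottom of the green-rimmed well: 0 = up (rest), 0.006 m = fully pressed straight down; sprung, 1.5 N to start moving, 5 N fully down, springs back when let go. A round green cap 28 mm across, centred in its well, its top 26 mm below the well's rim at rest
- stop_key (a joint): the red stop key at the bottom of the red-rimmed well: 0 = up (rest), 0.006 m = fully pressed straight down; sprung, 1.5 N to start moving, 5 N fully down, springs back when let go. A round red cap 28 mm across, centred in its well, its top 26 mm below the well's rim at rest
- start_well (a point): centre of the mouth of the square well with the green rim, at rim height (60 mm above the table). The opening is 46 x 46 mm with sides along the dock's x and y, vertical walls, the green key at the bottom. The two wells' places (dock x -58, y -55 and y +55) are swapped from start to start
- stop_well (a point): centre of the mouth of the square well with the red rim, at rim height (60 mm above the table). The opening is 46 x 46 mm with sides along the dock's x and y, vertical walls, the red key at the bottom. The two wells' places (dock x -58, y -55 and y +55) are swapped from start to start
- vial: small amber vial with white cap, 24 mm across, 46 mm tall, loose, standing on the dock's rubber shelf beyond the blue end stop (dock x 35, y 163, z 55, give or take 10); to be left alone
- tip_box: green pipette-tip box with pale lid, 122 x 84 x 68 mm, loose on the table; to be left alone
- bottle: clear bottle with blue cap, 60 mm across, 130 mm tall, loose on the table; to be left alone
- beaker: glass beaker, 68 mm across, 90 mm tall, loose on the table; to be left alone
- plate_stack: stack of pale plates, 86 x 128 x 80 mm, loose on the table; to be left alone
- jar: white jar with orange lid, 64 mm across, 85 mm tall, loose on the table; to be left alone
- tube_rack: blue tube rack 100 x 60 x 45 mm holding one blue-capped tube that rises to 117 mm, loose on the table; to be left alone
There are look-alikes about, which are no part of the job. What is meant by the plate is not pink, and is the larger of those in its own colour.

How it is judged:
By the outcome, as a careful person would: the job done as asked, in the order asked, and still so for the second after the job is handed in, with the robot touching nothing.
It also fails if it takes over 48 s, if anything falls off the work surface, if the arm or the gripper's body presses on something with over 40 N, if the wrist force passes 120 N, or if a joint passes its speed limit or range.

## Working session

There is one attempt and no reset: what is moved stays moved. The work goes in short steps, Python scripts to look and compute and a tool call to move; the robot and the scene stay as the last step left them, time stands still between calls to the robot, and variables do not carry over. Pictures are saved under pics/ and viewed, and the job is handed in when it is done.

Besides the shell and the picture viewer there is one more tool, called after ">>>" as name(argument=value, ...) on one line, values as JSON. send_rows: Moves the arm, as the interface text tells. Its arguments: {"type":"object","properties":{"commands":{"type":"array"},"newtons":{"type":"number"}},"required":["commands"]}

```bash
ls; mkdir -p pics; python3 - <<'E'
from plant import telemetry, cams, job, r
import cv2
print(telemetry.get_state())
for n in("side","top"):
    s=cams.snapshot(n); cv2.imwrite(f"pics/{n}0.png",s["image"]); print(n,s["intrinsics"],s["world_to_cam"])
E
```

```text
pics
{'clock': 0.0, 'q': array([ 1.2427695 ,  0.68999802, -0.19450741,  1.56634337,  0.15732021,
        0.90249082, -0.21513514]), 'qd': array([-1.74397214e-03,  1.40898132e-03, -1.92324566e-03,  1.51319138e-03,
        5.32968744e-05, -3.76579818e-04, -4.44735479e-04]), 'joint_torque': array([-8.72191117e-05, -5.27560508e+01, -1.26686923e+00, -1.53427309e+01,
       -5.27243258e-02,  6.62072256e-03,  1.63350674e-04]), 'tool_pos': array([ 0.22096153, -0.58396167,  0.23790129]), 'eef_rot': array([-0.69539303, -0.12787831,  0.69573242, -0.12661783]), 'contact_force': array([-0.03486816, -0.4052859 ,  0.4318137 ]), 'moment': array([-0.011546  , -0.02626746,  0.00745265]), 'opening': 1.0008822953900576}
side [[482.17270969   0.         313.13749472]
 [  0.         482.17270969 199.4095195 ]
 [  0.           0.           1.        ]] [[-0.96675522 -0.25562169  0.00647358  0.4656887 ]
 [-0.20076191  0.74311092 -0.63834224  0.13880397]
 [ 0.15836353 -0.61842034 -0.76972546  1.28665435]
 [ 0.          0.          0.          1.        ]]
top [[419.01909531   0.         317.46504554]
 [  0.         419.01909531 193.80708685]
 [  0.           0.           1.        ]] [[-0.05003246 -0.99874212  0.00330734  0.03105561]
 [-0.97575495  0.0481739  -0.21349837  0.48975824]
 [ 0.21307049 -0.01390901 -0.97693782  1.1354637 ]
 [ 0.          0.          0.          1.        ]]
```

View pics/top0.png

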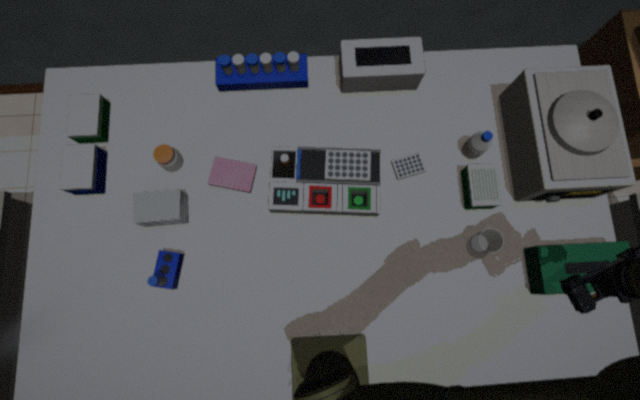

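View pics/side0.png

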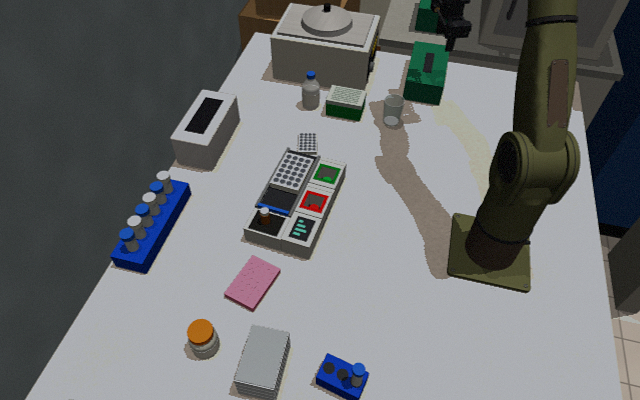

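```bash
cat > h.py <<'E'
import numpy as np,cv2
from plant import telemetry, cams, job, r
def ray(s,px,z):
    K=np.array(s["intrinsics"]);T=np.array(s["world_to_cam"]);R=T[:3,:3];c=-R.T@T[:3,3]
    d=R.T@np.linalg.solve(K,[px[0],px[1],1.]);return c+d*(z-c[2])/d[2]
def proj(s,p):
    K=np.array(s["intrinsics"]);T=np.array(s["world_to_cam"]);q=K@(T[:3,:3]@np.array(p)+T[:3,3]);return q[:2]/q[2]
E
python3 - <<'E'
from h import *
for n,(x,y,w,h) in dict(top=(255,135,180,90),side=(235,120,125,140)).items():
    s=cams.snapshot(n);im=s["image"];cv2.imwrite(f"pics/{n}crop.png",cv2.resize(im[y:y+h,x:x+w],None,fx=4.2,fy=4.2,interpolation=cv2.INTER_CUBIC))
    hsv=cv2.cvtColor(im,cv2.COLOR_BGR2HSV)
    for c,ms in dict(green=[((45,100,50),(75,255,255))],red=[((0,120,60),(8,255,255)),((172,120,60),(180,255,255))],blue=[((105,120,40),(125,255,255))]).items():
        m=sum(cv2.inRange(hsv,*map(np.array,a)) for a in ms);m[:y]=0;m[y+h:]=0;m[:,:x]=0;m[:,x+w:]=0
        cs,_=cv2.findContours(m,cv2.RETR_EXTERNAL,cv2.CHAIN_APPROX_NONE)
        for k in cs:
            if cv2.contourArea(k)>25:
                b=cv2.minAreaRect(k);z=.069 if c=='blue' else .06
                bp=cv2.boxPoints(b); print(n,c,cv2.contourArea(k),np.round(b[0],1),np.round(b[1],1),b[2],ray(s,b[0],z).round(4),[ray(s,p,z)[:2].round(3).tolist() for p in bp])
E
```

```text
top green 399.0 [358.5 198. ] [20. 21.] 90.0 [ 0.4714 -0.1079  0.06  ] [[0.502, -0.08], [0.499, -0.14], [0.441, -0.135], [0.444, -0.077]]
top red 414.5 [319.5 196.5] [21. 21.] 90.0 [0.4811 0.0015 0.06  ] [[0.513, 0.03], [0.51, -0.03], [0.45, -0.026], [0.453, 0.032]]
top blue 75.0 [298.8 163.5] [ 3.7 29.1] 2.726310968399048 [0.5778 0.0554 0.069 ] [[0.536, 0.064], [0.621, 0.057], [0.62, 0.046], [0.535, 0.054]]
side green 313.5 [326.2 173.3] [23.  16.5] 15.255118370056152 [ 0.4721 -0.1083  0.06  ] [[0.504, -0.08], [0.508, -0.144], [0.44, -0.137], [0.438, -0.074]]
side red 382.5 [313.4 201.2] [25.1 18.5] 15.945395469665527 [0.4809 0.0012 0.06  ] [[0.514, 0.03], [0.518, -0.035], [0.447, -0.028], [0.445, 0.036]]
side blue 121.5 [272.5 208.6] [32.3  5.6] 15.945395469665527 [0.5781 0.0618 0.069 ] [[0.622, 0.068], [0.624, 0.049], [0.534, 0.056], [0.533, 0.075]]
```

View pics/topcrop.png

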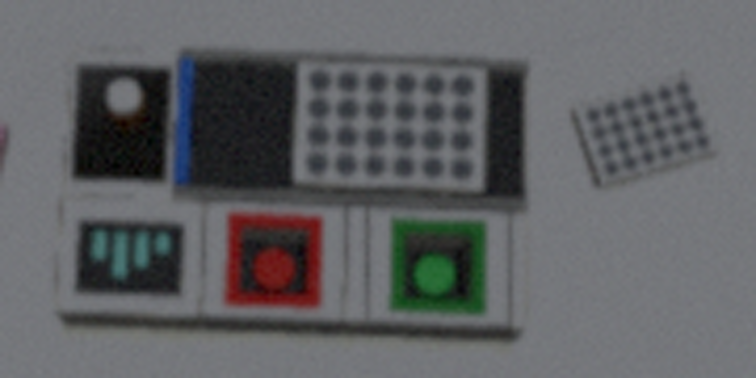

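View pics/sidecrop.png

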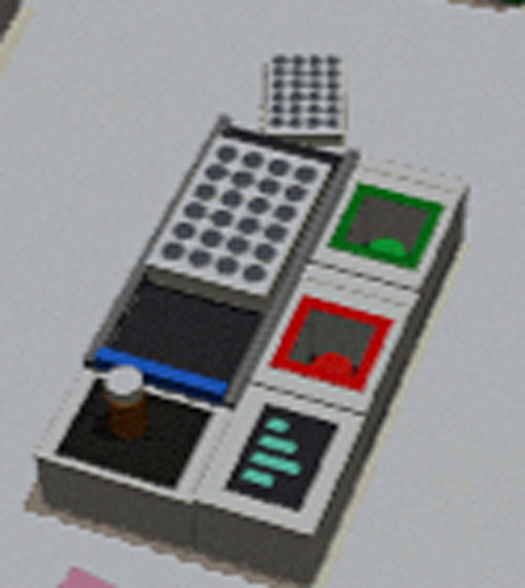

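```bash
cat >> h.py <<'E'
g=np.array([.4718,-.1081]);rd=np.array([.481,.00135])
yd=(rd-g)/np.linalg.norm(rd-g);xd=np.array([yd[1],-yd[0]]);O=(g+rd)/2+.058*xd
def dock(p): p=np.array(p)[:2]-O; return np.array([p@xd,p@yd])*1000
def world(x,y): return O+xd*x/1000+yd*y/1000
E
python3 - <<'E'
from h import *
from scipy.spatial.transform import Rotation as R
print("O",O,"yaw",np.arctan2(xd[1],xd[0]))
s=cams.snapshot("top")
for n,p in dict(endminus=(255+487/4.2,135+128/4.2),endplus=(255+295/4.2,135+122/4.2)).items(): print(n,dock(ray(s,p,.075)))
s2=cams.snapshot("side")
print("side end-", [dock(ray(s2,(235+a/4.2,120+b/4.2),.075)) for a,b in((228,135),(332,163),(148,267),(268,296))])
st=telemetry.get_state();print(R.from_quat(st["eef_rot"]).as_matrix().round(3))
for n,p,z in(("bottle",(487,135),.13),("tipbox",(483,185),.068),("beaker",(492,238),.09),("small",(408,166),.02)): print(n,ray(s,p,z))
for y in(-135,-110,51): print(y,world(35,y))
E
```

```text
O [ 0.53419618 -0.05823315] yaw -0.08385951393639396
endminus [ 33.45754827 -87.27084131]
endplus [33.16102134 41.91620012]
side end- [array([ 67.04053683, -85.00779574]), array([-10.39060637, -84.08869374]), array([71.62421509, 47.67441678]), array([-11.69322566,  44.30348196])]
[[-0.     0.354 -0.935]
 [ 0.001 -0.935 -0.354]
 [-1.    -0.001  0.   ]]
bottle [ 0.61543298 -0.46357661  0.13      ]
tipbox [ 0.48975745 -0.45987842  0.068     ]
beaker [ 0.33806945 -0.45510811  0.09      ]
small [ 0.56881996 -0.26576863  0.02      ]
-135 [ 0.55776541 -0.19569039]
-110 [ 0.55985945 -0.17077824]
51 [ 0.57334501 -0.01034402]
```

>>> send_rows(commands=[0.12, 0.145, 0, 0, 0, 0.065, 1, 0.12, 0.145, 0, 0, 0, 0.065, 1, 0.12, 0.145, 0, 0, 0, 0.065, 1, 0.12, 0.145, 0, 0, 0, 0.065, 1, 0.12, 0.145, 0, 0, 0, 0.065, 1, 0.12, 0.145, 0, 0, 0, 0.065, 1, 0.12, 0.145, 0, 0, 0, 0.065, 1, 0.12, 0.145, 0, 0, 0, 0.065, 1, 0.12, 0.145, 0, 0, 0, 0.065, 1, 0.12, 0.145, 0, 0, 0, 0.065, 1], newtons=10)

```text
clock: 1.3
tool_pos: [0.5222, -0.2159, 0.2389]
eef_rot: [-0.539, -0.453, 0.541, -0.46]
contact_force: [1.4, 0.0, -0.9]
opening: 0.115
```

```bash
cat > st.py <<'E'
from h import *
from scipy.spatial.transform import Rotation as R
import sys
st=telemetry.get_state();M=R.from_quat(st["eef_rot"]).as_matrix()
print("t",st["clock"],"tcp",st["tool_pos"].round(4),"dock",dock(st["tool_pos"]).round(1),"F",st["contact_force"].round(2),"open",round(st["opening"],3))
tx=float(sys.argv[1]);ty=float(sys.argv[2]);tz=float(sys.argv[3])
w=world(tx,ty);d=np.array([*w,tz])-st["tool_pos"];print("need/0.25",(d/.25).round(4))
T=np.column_stack([[0,0,-1],[*xd,0],[0,0,0]]);T[:,2]=np.cross(T[:,0],T[:,1])
print("rot/90deg",(R.from_matrix(T@M.T).as_rotvec()/(np.pi/2)).round(4),"q",st["q"].round(2))
E
python3 st.py 35 -112 0.15
```

```text
t 1.3 tcp [ 0.5222 -0.2159  0.2389] dock [   1.3 -158.1] F [ 1.36  0.02 -0.86] open 0.115
need/0.25 [ 0.1499  0.1725 -0.3554]
rot/90deg [0.0055 0.0028 0.0526] q [ 0.57  0.63 -0.45  1.75  0.36  0.84 -0.21]
```

>>> send_rows(commands=[0.075, 0.086, -0.05, 0.003, 0.0015, 0.026, 1, 0.075, 0.086, -0.1, 0.003, 0.0015, 0.026, 1, 0, 0, -0.1, 0, 0, 0, 1, 0, 0, -0.1, 0, 0, 0, 1, 0, 0, 0, 0, 0, 0, 1])

```text
clock: 1.8
tool_pos: [0.5685, -0.16, 0.1505]
eef_rot: [0.52, 0.483, -0.512, 0.484]
contact_force: [-0.6, 0.6, 1.0]
opening: 0.006
```

```bash
python3 st.py 35 -110 0.061; python3 -c "
from h import *
for n,(x,y,w,h) in dict(top=(255,115,180,110),side=(225,80,160,130)).items():
    im=cams.snapshot(n)['image'];cv2.imwrite(f'pics/{n}1.png',cv2.resize(im[y:y+h,x:x+w],None,fx=4.2,fy=4.2,interpolation=cv2.INTER_CUBIC))"
```

```text
t 1.8 tcp [ 0.5685 -0.16    0.1505] dock [ 42.7 -98.5] F [-0.58  0.63  1.04] open 0.006
need/0.25 [-0.0347 -0.0432 -0.3579]
rot/90deg [-0.0043  0.0061 -0.0125] q [ 0.44  0.78 -0.42  1.75  0.45  0.69 -0.28]
```

View pics/side1.png

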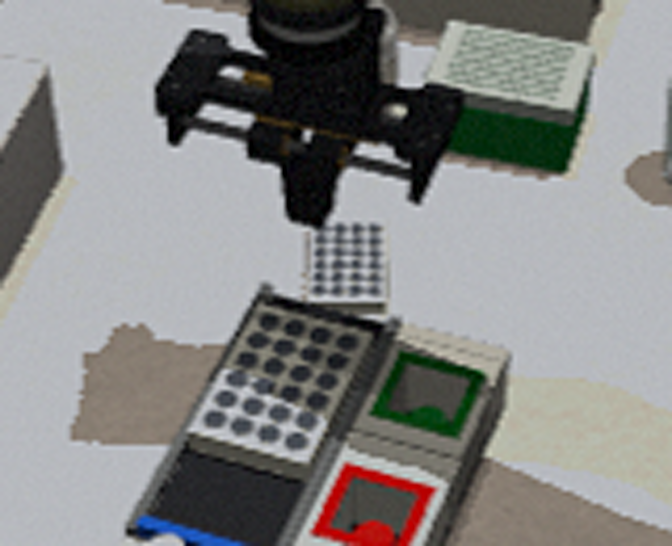

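The side view shows the closed fingers at crop pixel (305,215), above and just behind the plate. I'll correct x/y first, then lower.

>>> send_rows(commands=[-0.034, -0.043, 0, -0.004, 0.006, -0.0125, 1, 0, 0, 0, 0, 0, 0, 1, 0, 0, -0.06, 0, 0, 0, 1, 0, 0, -0.06, 0, 0, 0, 1, 0, 0, 0, 0, 0, 0, 1])

```text
clock: 2.4
tool_pos: [0.5631, -0.1762, 0.1267]
eef_rot: [0.525, 0.472, -0.52, 0.481]
contact_force: [-0.3, -0.4, -0.6]
opening: 0.008
```

```bash
python3 st.py 35 -110 0.061
```

```text
t 2.4 tcp [ 0.5631 -0.1762  0.1267] dock [  38.7 -115.2] F [-0.34 -0.43 -0.61] open 0.008
need/0.25 [-0.0129  0.0218 -0.2626]
rot/90deg [0.0034 0.0083 0.0052] q [ 0.44  0.81 -0.38  1.78  0.48  0.63 -0.31]
```

>>> send_rows(commands=[-0.013, 0.01, 0, 0.003, 0.008, 0.005, 1, 0, 0, 0, 0, 0, 0, 1, 0, 0, -0.08, 0, 0, 0, 1, 0, 0, -0.08, 0, 0, 0, 1, 0, 0, 0, 0, 0, 0, 1, 0, 0, 0, 0, 0, 0, 1])

```text
clock: 3.0
tool_pos: [0.5618, -0.1736, 0.0885]
eef_rot: [0.522, 0.477, -0.519, 0.48]
contact_force: [0.5, -0.1, 0.7]
opening: 0.008
```

```bash
python3 st.py 35 -110 0.061
```

```text
t 3.0 tcp [ 0.5618 -0.1736  0.0885] dock [  37.2 -112.7] F [ 0.48 -0.1   0.66] open 0.008
need/0.25 [-0.0078  0.0113 -0.1099]
rot/90deg [ 0.0004  0.003  -0.0001] q [ 0.42  0.87 -0.35  1.79  0.51  0.57 -0.33]
```

>>> send_rows(commands=[-0.008, 0, -0.055, 0, 0.003, 0, 1, 0, 0, -0.055, 0, 0, 0, 1, 0, 0, 0, 0, 0, 0, 1, 0, 0, 0, 0, 0, 0, 1])

```text
clock: 3.4
tool_pos: [0.561, -0.1738, 0.0608]
eef_rot: [0.521, 0.478, -0.52, 0.48]
contact_force: [-0.3, -0.6, -0.7]
opening: 0.005
```

```bash
python3 st.py 35 -90 0.062; python3 -c "
from h import *
for n,(x,y,w,h) in dict(top=(255,115,180,110),side=(225,80,160,130)).items():
    im=cams.snapshot(n)['image'];cv2.imwrite(f'pics/{n}2.png',cv2.resize(im[y:y+h,x:x+w],None,fx=4.2,fy=4.2,interpolation=cv2.INTER_CUBIC))"
```

```text
t 3.4 tcp [ 0.561  -0.1738  0.0608] dock [  36.4 -112.9] F [-0.26 -0.63 -0.69] open 0.005
need/0.25 [0.0022 0.0918 0.0048]
rot/90deg [0.0007 0.0019 0.0001] q [ 0.4   0.91 -0.32  1.8   0.53  0.51 -0.35]
```

View pics/side2.png

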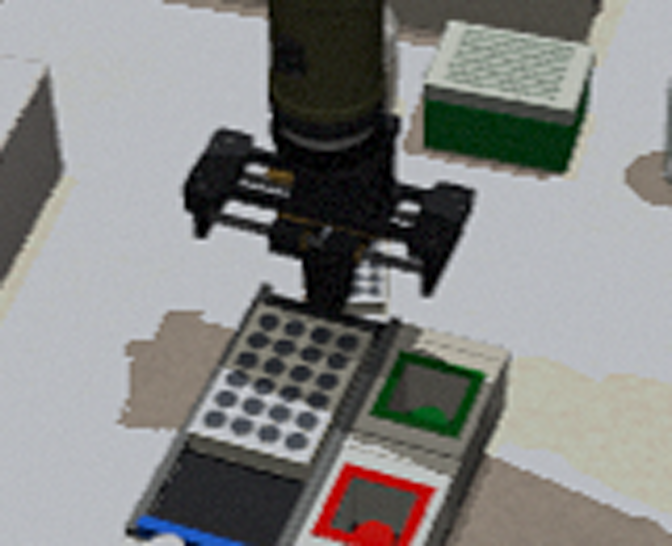

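>>> send_rows(commands=[0.002, 0.036, 0, 0, 0.001, 0, 1, 0.002, 0.036, 0, 0, 0, 0, 1, 0.002, 0.036, 0, 0, 0, 0, 1, 0.002, 0.036, 0, 0, 0, 0, 1, 0.002, 0.036, 0, 0, 0, 0, 1, 0.002, 0.036, 0, 0, 0, 0, 1, 0.002, 0.03, 0, 0, 0, 0, 1, 0, 0, 0, 0, 0, 0, 1])

```text
clock: 4.3
tool_pos: [0.5656, -0.1049, 0.0623]
eef_rot: [0.521, 0.478, -0.519, 0.48]
contact_force: [-0.8, -0.2, -0.8]
opening: 0.007
```

```bash
python3 st.py 35 -22 0.062; python3 -c "
from h import *
for n,(x,y,w,h) in dict(top=(255,115,180,110),side=(225,80,160,130)).items():
    im=cams.snapshot(n)['image'];cv2.imwrite(f'pics/{n}3.png',cv2.resize(im[y:y+h,x:x+w],None,fx=4.2,fy=4.2,interpolation=cv2.INTER_CUBIC))"
```

```text
t 4.3 tcp [ 0.5656 -0.1049  0.0623] dock [ 35.2 -43.8] F [-0.78 -0.22 -0.79] open 0.007
need/0.25 [ 0.0066  0.0871 -0.0012]
rot/90deg [ 0.0001  0.0023 -0.0015] q [ 0.27  0.89 -0.3   1.84  0.52  0.48 -0.46]
```

View pics/side3.png

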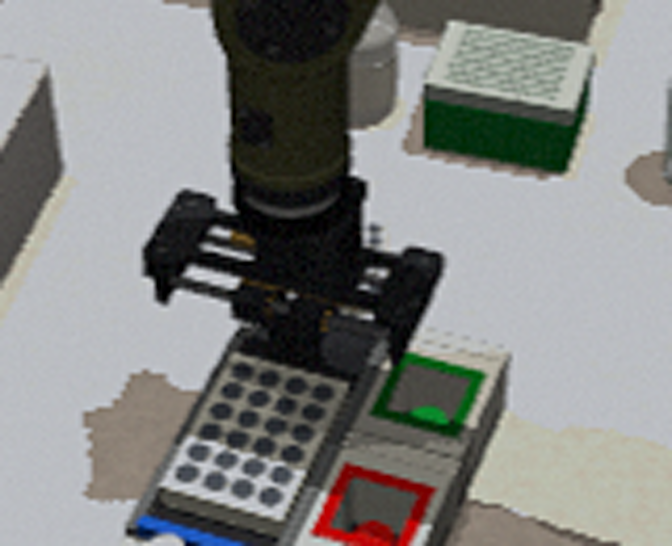

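The plate is sliding straight, with its front edge near crop row 500, short of the blue stop. I'll continue slowly.

>>> send_rows(commands=[0.002, 0.02, 0, 0, 0, 0, 1, 0.002, 0.02, 0, 0, 0, 0, 1, 0.002, 0.02, 0, 0, 0, 0, 1, 0.001, 0.012, 0, 0, 0, 0, 1])

```text
clock: 4.8
tool_pos: [0.5669, -0.0902, 0.0622]
eef_rot: [-0.521, -0.476, 0.521, -0.479]
contact_force: [-0.5, -0.7, -0.7]
opening: 0.004
```

>>> send_rows(commands=[0.001, 0.01, 0, 0, 0, 0, 1, 0.001, 0.01, 0, 0, 0, 0, 1])

```text
clock: 5.0
tool_pos: [0.5674, -0.0848, 0.0622]
eef_rot: [-0.521, -0.476, 0.521, -0.479]
contact_force: [0.6, -0.9, -0.1]
opening: 0.007
```

```bash
python3 st.py 35 -22 0.062; python3 -c "
from h import *
for n,(x,y,w,h) in dict(top=(255,115,180,110),side=(225,80,160,130)).items():
    im=cams.snapshot(n)['image'];cv2.imwrite(f'pics/{n}4.png',cv2.resize(im[y:y+h,x:x+w],None,fx=4.2,fy=4.2,interpolation=cv2.INTER_CUBIC))"
```

```text
t 5.0 tcp [ 0.5674 -0.0848  0.0622] dock [ 35.3 -23.7] F [ 0.65 -0.86 -0.07] open 0.007
need/0.25 [-0.0008  0.0069 -0.0006]
rot/90deg [0.0023 0.0018 0.002 ] q [ 0.23  0.89 -0.29  1.85  0.51  0.47 -0.5 ]
```

View pics/side4.png

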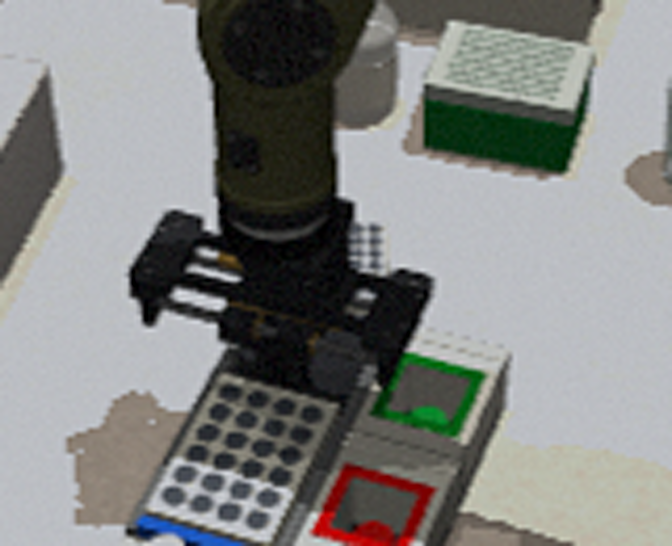

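The plate edge is close to the blue stop. I'll keep going in small steps until the force rises.

>>> send_rows(commands=[0.0005, 0.008, 0, 0, 0, 0, 1, 0.0005, 0.008, 0, 0, 0, 0, 1])

```text
clock: 5.3
tool_pos: [0.5674, -0.0839, 0.0622]
eef_rot: [-0.52, -0.475, 0.523, -0.48]
contact_force: [0.3, -4.9, 0.9]
opening: 0.0
```

>>> send_rows(commands=[0.0005, 0.008, 0, 0, 0, 0, 1, 0.0005, 0.008, 0, 0, 0, 0, 1])

```text
clock: 5.5
tool_pos: [0.5674, -0.084, 0.0622]
eef_rot: [-0.52, -0.473, 0.525, -0.48]
contact_force: [0.1, -5.0, 0.2]
opening: 0.004
```

>>> send_rows(commands=[0.0005, 0.008, 0, 0, 0, 0, 1, 0.0005, 0.008, 0, 0, 0, 0, 1])

```text
clock: 5.7
tool_pos: [0.5673, -0.084, 0.0623]
eef_rot: [-0.519, -0.471, 0.528, -0.48]
contact_force: [0.0, -5.7, 0.4]
opening: 0.004
```

```bash
python3 st.py 35 -22 0.062; python3 -c "
from h import *
for n,(x,y,w,h) in dict(top=(255,115,180,110),side=(225,140,120,110)).items():
    im=cams.snapshot(n)['image'];cv2.imwrite(f'pics/{n}5.png',cv2.resize(im[y:y+h,x:x+w],None,fx=5,fy=5,interpolation=cv2.INTER_CUBIC)[:, :800])"
```

```text
t 5.7 tcp [ 0.5673 -0.084   0.0623] dock [ 35.2 -22.9] F [ 0.03 -5.71  0.4 ] open 0.004
need/0.25 [-0.0003  0.0037 -0.0012]
rot/90deg [0.0117 0.0003 0.0075] q [ 0.21  0.89 -0.27  1.85  0.51  0.47 -0.52]
```

View pics/side5.png

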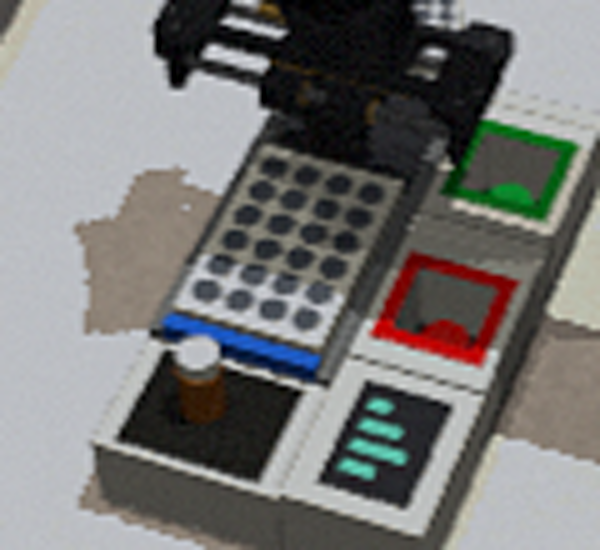

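The plate meets the blue stop and the force stalled at 5 to 6 N. I'll give one firmer nudge, then back off and lift.

>>> send_rows(commands=[0.001, 0.018, 0, 0.011, 0, 0.007, 1, 0.001, 0.018, 0, 0, 0, 0, 1])

```text
clock: 6.0
tool_pos: [0.5673, -0.0838, 0.0623]
eef_rot: [-0.519, -0.474, 0.525, -0.48]
contact_force: [0.3, -9.7, 0.7]
opening: 0.006
```

>>> send_rows(commands=[-0.003, -0.04, 0, 0, 0, 0, 1, -0.003, -0.04, 0, 0, 0, 0, 1, 0, 0, 0, 0, 0, 0, 1, 0, 0, 0.08, 0, 0, 0, 1, 0, 0, 0.08, 0, 0, 0, 1, 0, 0, 0, 0, 0, 0, 1])

```text
clock: 6.6
tool_pos: [0.5654, -0.1014, 0.1026]
eef_rot: [-0.52, -0.476, 0.524, -0.478]
contact_force: [1.2, -0.5, 0.1]
opening: 0.008
```

```bash
python3 st.py -58 -55 0.1; python3 -c "
from h import *
for n,(x,y,w,h) in dict(top=(255,115,160,110),side=(225,140,120,110)).items():
    im=cams.snapshot(n)['image'];cv2.imwrite(f'pics/{n}6.png',cv2.resize(im[y:y+h,x:x+w],None,fx=5,fy=5,interpolation=cv2.INTER_CUBIC))"
```

```text
t 6.6 tcp [ 0.5654 -0.1014  0.1026] dock [ 34.8 -40.4] F [ 1.22 -0.55  0.09] open 0.008
need/0.25 [-0.3746 -0.0272 -0.0102]
rot/90deg [ 0.0035 -0.001   0.0035] q [ 0.29  0.83 -0.33  1.82  0.48  0.57 -0.44]
```

View pics/side6.png

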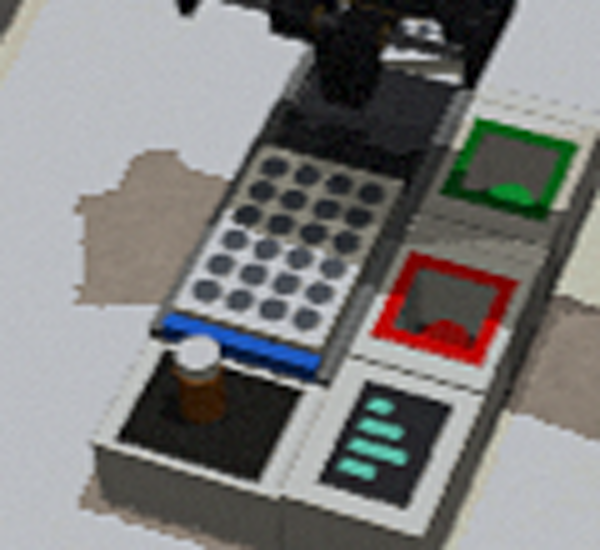

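View pics/top6.png

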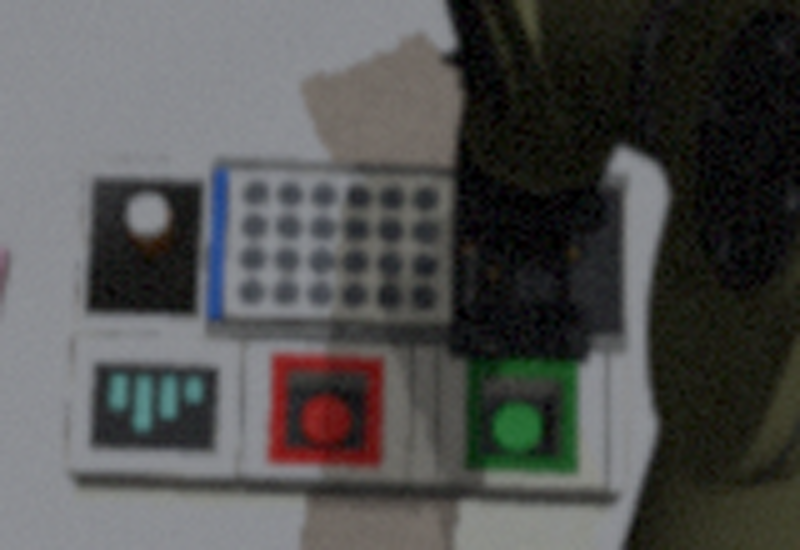

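The plate is flush with the blue stop in both views, and both keys are still up. Next is the green-rimmed well.

>>> send_rows(commands=[-0.08, -0.006, 0.01, 0.003, -0.001, 0.003, 1, -0.08, -0.006, 0, 0, 0, 0, 1, -0.08, -0.006, 0, 0, 0, 0, 1, -0.08, -0.006, 0, 0, 0, 0, 1, -0.04, -0.003, 0, 0, 0, 0, 1, 0, 0, 0, 0, 0, 0, 1, 0, 0, 0, 0, 0, 0, 1])

```text
clock: 7.4
tool_pos: [0.4681, -0.1047, 0.0974]
eef_rot: [-0.518, -0.483, 0.522, -0.475]
contact_force: [0.4, -0.4, 0.3]
opening: 0.006
```

```bash
python3 st.py -58 -55 0.07
```

```text
t 7.4 tcp [ 0.4681 -0.1047  0.0974] dock [-61.9 -51.9] F [ 0.43 -0.42  0.35] open 0.006
need/0.25 [ 0.0146 -0.0138 -0.1098]
rot/90deg [-0.0032 -0.0071 -0.0019] q [ 0.29  0.77 -0.27  2.1   0.54  0.35 -0.5 ]
```

>>> send_rows(commands=[0.015, -0.014, 0, -0.003, -0.007, -0.002, 1, 0, 0, 0, 0, 0, 0, 1, 0, 0, -0.06, 0, 0, 0, 1, 0, 0, -0.04, 0, 0, 0, 1, 0, 0, 0, 0, 0, 0, 1, 0, 0, 0, 0, 0, 0, 1])

```text
clock: 8.0
tool_pos: [0.4765, -0.1078, 0.0709]
eef_rot: [0.522, 0.478, -0.519, 0.48]
contact_force: [-0.1, 0.8, 0.9]
opening: 0.004
```

```bash
python3 st.py -58 -55 0.04; python3 -c "
from h import *
for n,(x,y,w,h) in dict(top=(255,115,160,110),side=(265,110,120,110)).items():
    s=cams.snapshot(n);im=s['image'];cv2.imwrite(f'pics/{n}7.png',cv2.resize(im[y:y+h,x:x+w],None,fx=5,fy=5,interpolation=cv2.INTER_CUBIC))"
```

```text
t 8.0 tcp [ 0.4765 -0.1078  0.0709] dock [-53.4 -54.3] F [-0.13  0.84  0.87] open 0.004
need/0.25 [-0.0187 -0.0014 -0.1236]
rot/90deg [-0.0005  0.0034 -0.0002] q [ 0.25  0.82 -0.2   2.1   0.58  0.27 -0.53]
```

View pics/side7.png

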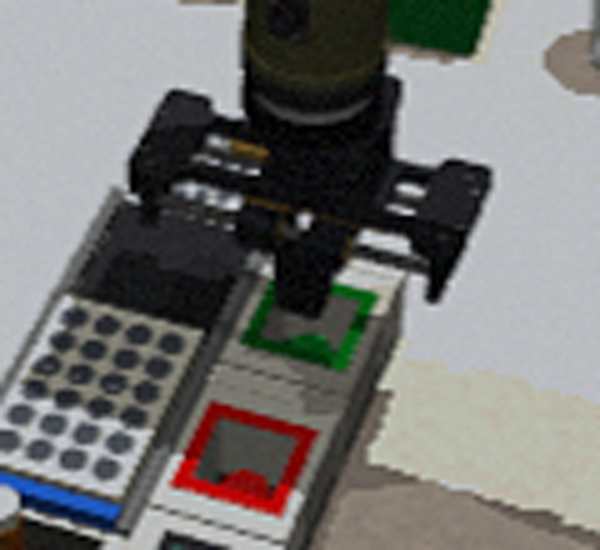

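View pics/top7.png

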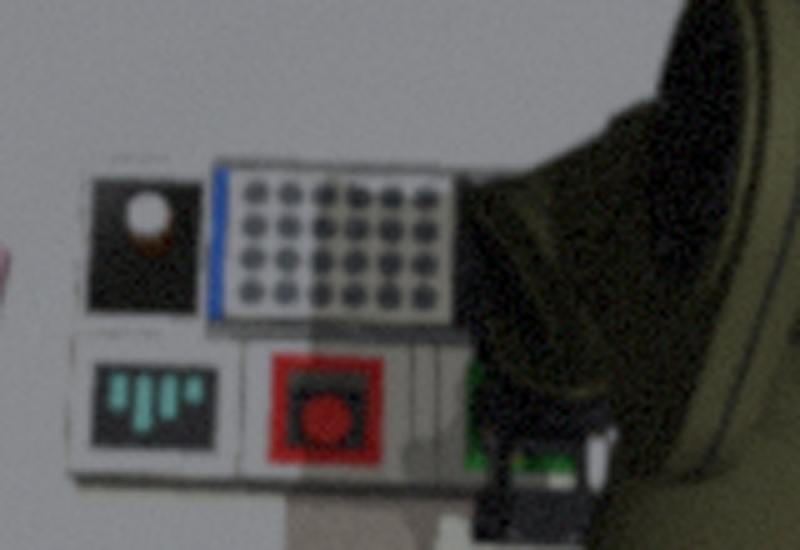

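The fingertip is over the green well (side crop 300,310), about 4.5 mm off in dock x. I'll correct that before entering.

>>> send_rows(commands=[-0.018, -0.001, 0, 0, 0.003, 0, 1, 0, 0, 0, 0, 0, 0, 1, 0, 0, 0, 0, 0, 0, 1])

```text
clock: 8.4
tool_pos: [0.4719, -0.1082, 0.0721]
eef_rot: [0.521, 0.478, -0.52, 0.479]
contact_force: [0.1, 0.9, -0.0]
opening: 0.009
```

```bash
python3 st.py -58 -55 0.04
```

```text
t 8.4 tcp [ 0.4719 -0.1082  0.0721] dock [-57.9 -55. ] F [ 0.13  0.92 -0.02] open 0.009
need/0.25 [-0.0005  0.0002 -0.1283]
rot/90deg [-0.0005  0.0013  0.0001] q [ 0.26  0.81 -0.2   2.11  0.58  0.27 -0.53]
```

Centred. I'll lower slowly to just above the key, whose top is at z ≈ 34 mm.

>>> send_rows(commands=[0, 0, -0.04, 0, 0.001, 0, 1, 0, 0, -0.04, 0, 0, 0, 1, 0, 0, -0.02, 0, 0, 0, 1, 0, 0, 0, 0, 0, 0, 1])

```text
clock: 8.8
tool_pos: [0.472, -0.1083, 0.0449]
eef_rot: [0.521, 0.479, -0.52, 0.478]
contact_force: [-0.3, -0.9, -0.3]
opening: 0.003
```

```bash
python3 st.py -58 -55 0.028
```

```text
t 8.8 tcp [ 0.472  -0.1083  0.0449] dock [-57.8 -55.1] F [-0.3  -0.9  -0.34] open 0.003
need/0.25 [-0.0008  0.0005 -0.0675]
rot/90deg [-0.0005  0.0004  0.0001] q [ 0.22  0.87 -0.15  2.12  0.6   0.2  -0.55]
```

>>> send_rows(commands=[0, 0, -0.025, 0, 0, 0, 1, 0, 0, -0.02, 0, 0, 0, 1, 0, 0, -0.016, 0, 0, 0, 1])

```text
clock: 9.1
tool_pos: [0.4722, -0.1082, 0.0286]
eef_rot: [0.521, 0.479, -0.52, 0.479]
contact_force: [-0.8, -0.4, 5.4]
opening: 0.005
```

>>> send_rows(commands=[0, 0, -0.016, 0, 0, 0, 1, 0, 0, -0.016, 0, 0, 0, 1])

```text
clock: 9.3
tool_pos: [0.4722, -0.1083, 0.0273]
eef_rot: [0.521, 0.477, -0.519, 0.481]
contact_force: [-7.9, 3.6, 69.9]
opening: 0.005
```

>>> send_rows(commands=[0, 0, -0.002, 0, 0, 0, 1])

```text
clock: 9.4
tool_pos: [0.4721, -0.1082, 0.0292]
eef_rot: [0.521, 0.476, -0.519, 0.482]
contact_force: [-1.0, 0.0, 2.7]
opening: 0.004
```

>>> send_rows(commands=[0, 0, -0.003, 0, 0, 0, 1])

```text
clock: 9.5
tool_pos: [0.4721, -0.1082, 0.0296]
eef_rot: [0.521, 0.476, -0.519, 0.482]
contact_force: [-1.3, 0.7, 4.7]
opening: 0.005
```

>>> send_rows(commands=[0, 0, -0.007, 0, 0, 0, 1])

```text
clock: 9.6
tool_pos: [0.4721, -0.1082, 0.0285]
eef_rot: [0.521, 0.475, -0.519, 0.483]
contact_force: [-1.1, 0.0, 6.1]
opening: 0.005
```

>>> send_rows(commands=[0, 0, -0.007, 0, 0, 0, 1])

```text
clock: 9.7
tool_pos: [0.4722, -0.1082, 0.0279]
eef_rot: [0.522, 0.475, -0.518, 0.483]
contact_force: [-3.8, 1.0, 36.2]
opening: 0.008
```

>>> send_rows(commands=[0, 0, -0.006, 0, 0, 0, 1])

```text
clock: 9.8
tool_pos: [0.4721, -0.1082, 0.028]
eef_rot: [0.522, 0.475, -0.518, 0.484]
contact_force: [-3.7, 1.5, 29.1]
opening: 0.012
```

>>> send_rows(commands=[0, 0, -0.005, 0, 0, 0, 1, 0, 0, -0.005, 0, 0, 0, 1, 0, 0, -0.005, 0, 0, 0, 1, 0, 0, -0.005, 0, 0, 0, 1, 0, 0, -0.005, 0, 0, 0, 1])

```text
clock: 10.3
tool_pos: [0.4721, -0.1082, 0.0282]
eef_rot: [0.522, 0.473, -0.517, 0.486]
contact_force: [-3.5, 1.7, 23.1]
opening: 0.006
```

>>> send_rows(commands=[0, 0, -0.005, 0, 0, 0, 1, 0, 0, -0.005, 0, 0, 0, 1, 0, 0, -0.005, 0, 0, 0, 1, 0, 0, -0.005, 0, 0, 0, 1, 0, 0, -0.005, 0, 0, 0, 1, 0, 0, -0.005, 0, 0, 0, 1])

```text
clock: 10.9
tool_pos: [0.4722, -0.1082, 0.0282]
eef_rot: [0.523, 0.47, -0.516, 0.489]
contact_force: [-3.0, 1.3, 23.0]
opening: 0.005
```

Held fully down for about 1.2 s at 23–36 N. Now I'll lift straight out.

>>> send_rows(commands=[0, 0, 0.03, 0, 0, 0, 1, 0, 0, 0.04, 0, 0, 0, 1, 0, 0, 0.06, 0, 0, 0, 1, 0, 0, 0, 0, 0, 0, 1])

```text
clock: 11.3
tool_pos: [0.4725, -0.1082, 0.0614]
eef_rot: [0.523, 0.47, -0.516, 0.489]
contact_force: [0.1, -0.3, 0.4]
opening: 0.005
```

>>> send_rows(commands=[0, 0, 0.1, 0, 0, 0, 1, 0, 0, 0.15, 0, 0, 0, 1, 0, 0, 0.15, 0, 0, 0, 1, 0, 0, 0.1, 0, 0, 0, 1, 0, -0.1, 0, 0, 0, 0, 1, 0, -0.15, 0, 0, 0, 0, 1, 0, -0.15, 0, 0, 0, 0, 1, 0, -0.15, 0, 0, 0, 0, 1, 0, 0, 0, 0, 0, 0, 1, 0, 0, 0, 0, 0, 0, 1])

```text
clock: 12.3
tool_pos: [0.4719, -0.2495, 0.186]
eef_rot: [0.523, 0.472, -0.515, 0.488]
contact_force: [-0.3, 1.6, 0.4]
opening: 0.004
```

```bash
python3 st.py -58 -55 0.1; python3 -c "
from h import *
for n,(x,y,w,h) in dict(top=(255,115,160,110),side=(225,140,140,110)).items():
    s=cams.snapshot(n);im=s['image'];cv2.imwrite(f'pics/{n}8.png',cv2.resize(im[y:y+h,x:x+w],None,fx=5,fy=5,interpolation=cv2.INTER_CUBIC));cv2.imwrite(f'pics/{n}8full.png',im)"
```

```text
t 12.3 tcp [ 0.4719 -0.2495  0.186 ] dock [ -46.  -195.8] F [-0.28  1.63  0.42] open 0.004
need/0.25 [-5.000e-04  5.653e-01 -3.440e-01]
rot/90deg [ 0.0053  0.0146 -0.0039] q [ 0.68  0.67 -0.45  1.91  0.47  0.64 -0.14]
```

View pics/side8.png

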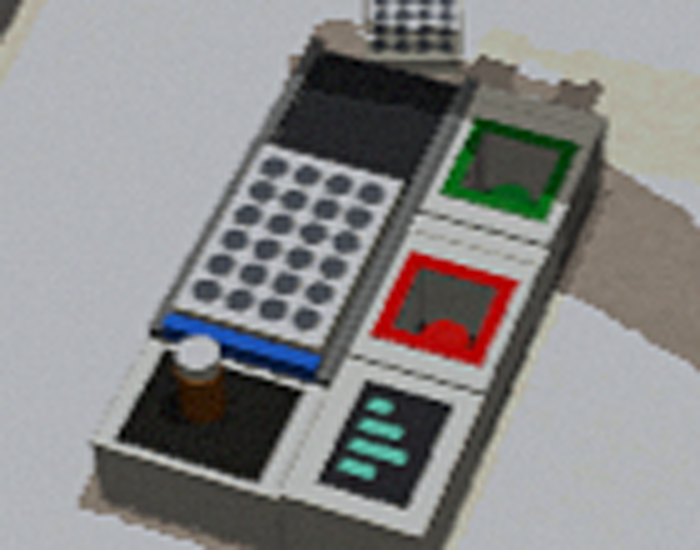

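View pics/top8.png

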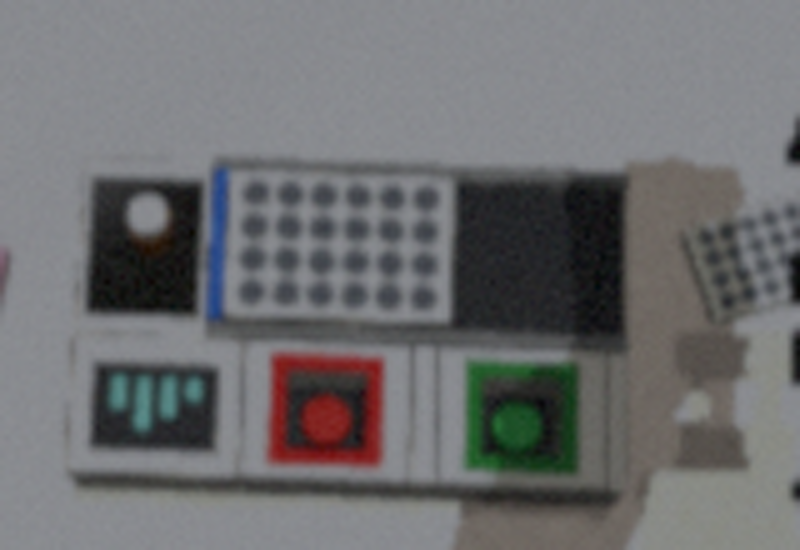

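View pics/side8full.png

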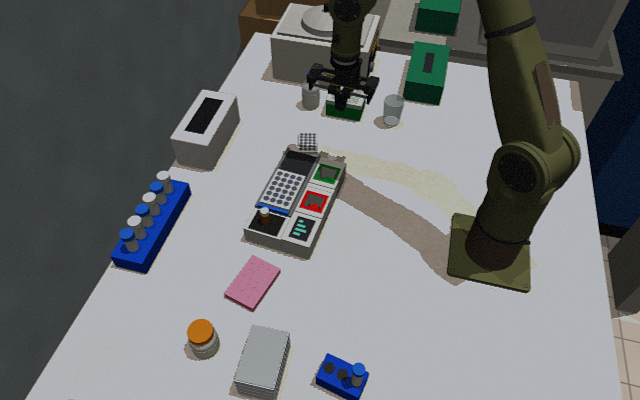

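The plate is flush at the blue stop, the green key is back up, nothing else has moved, and the arm is clear.

```bash
python3 -c "
from plant import job
print(job.finish_job())"
```

```text
the job is handed in; nothing more can be done
None
```

I pushed the white plate in the lane up to the blue end stop, then pressed the green start key fully down, held it about 1.2 s and let it come up. The job was handed in at about 12.4 s of the 48 s allowed.

- **Plate:** it stopped moving against the end stop, with the pushing force rising to about 10 N. The fingertip stopped within 1 mm of where a plate at home would put it. Both camera views show it flush with the stop and lying flat.
- **Start key:** the fingertip reached z ≈ 28 mm, the fully pressed height, and held there at 23–36 N.
- **Key force spike:** the first press peaked at about 70 N for one row, more than I intended but under the 120 N wrist limit. The fingertip then rose 1–2 mm for about 0.3 s before the steady hold, so the key was pressed fully twice.
- **Everything else:** in the last pictures both keys are up, and the vial and the other objects look unmoved. The arm is clear of everything. I did not touch the red key.

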